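Pack the colour-coded reagents into the caddy

ROBOT

A 6-joint arm with a two-finger parallel gripper is mounted at the origin on a cart in front of the work surface, level with it; the furniture and walls round the work are solid. World frame = base frame: x ahead of the robot, y to its left, z up, the work surface at z = 0. Lengths are in mm, angles in rad, forces in N, time in s.
With the tool pointing down it reaches from about 400 to 825 mm from the base axis. Payload 7 kg.
Tool frame: the origin (TCP) lies at the very end of the fingers, on their centre line; the grasp point (between the pads) lies 19 mm behind it; z points along the fingers, y is the direction in which the jaws open and shut (so a half turn about z gives the same grasp; the last joint's range is limited). The gripper opens to 88 mm and grips with 3 to 60 N. Pads are 19 mm wide; open, the fingers measure 130 mm over their backs; the gripper's body (78 mm by 193 mm) begins 47 mm behind the grasp point.
Start: joints at [-1.041, 0.359, 0.012, 0, -1.224, -0.288], TCP at [161.603, -655.347, 193.761] pointing down, gripper open.
Joint ranges: [-3.07, 3.07], [-1.43, 2.12], [-1.02, 1.25], [-3.03, 1.67], [-3.05, -0], [-3.03, 3.03]. Speed limits (rad/s): [2.39, 2.39, 3.01, 3.14, 3.14, 3.14].

INTERFACE

Orientations are given as a unit quaternion [x, y, z, w].
In Python, from plant import bot gives the robot as it stands. Calls block until the motion is done:
- bot.move_ptp(position, orientation): joint-space move of the TCP to a pose.
- bot.line_to(position, velocity=150, ori=None): straight line of the TCP; ori=None keeps the orientation; velocity is the mean speed in mm/s.
- bot.move_joints(angles): joint-space move.
- bot.move_gripper(opening, force=None): finger opening in mm; force is the grip in N (None keeps the last); returns when the fingers have stopped.
- bot.pause(seconds).
- bot.solve_ik(position, orientation): joint angles nearest the present ones, or None.
- bot.read_state(): the state.
- bot.camera(name): name is "scene" or "top" or "wrist"; returns the picture (480x640x3 uint8, red, green, blue); there is no depth.
- bot.get_calibration(name): a dict with "fx", "fy", "cx", "cy" (pixels), "view" (4x4, takes a point from world to camera coordinates); the wrist camera has in their place "T_tool_cam" (4x4, takes a point from camera to tool coordinates, whose origin is the TCP and whose axes are the flange's). Camera axes: x right, y up, looking along -z (the intrinsics and any distortion apply to the point x, -y, -z); pixel columns grow to the right and rows downward; lengths in mm; the calibration is good to about 2 mm. The wrist camera is an equidistant fisheye: a pixel r from the principal point sees the ray r / f radians off the axis. A picture is of the moment at which its call begins: read the wrist's pose just before it. get_calibration takes no time and is no camera call.
A pose or a line that the arm cannot do raises bot.Unreachable and nothing moves.
- bot.close_job(): hands the job in, once; it reports no verdict.
The state is a dict: "t": time; "joint_pos": joint angles; "qvel": joint speeds; "tau": joint torques, N m; "tcp_pos": TCP position; "eef_rot": TCP orientation; "contact_force": force on the tool from outside, world axes, zero at the start; "moment": the same for the moment, N m; "width": finger opening in mm.
Only numpy, scipy, OpenCV 4.12 (cv2) and the standard library are available. Lean on these libraries where they do the work, as an engineer would, in place of code of your own. Each camera call takes 0.05 s, during which the arm holds its last target. There are 200 camera calls.

TASK

Pack the reagent caddy: lift the red-capped and the blue-capped dropper bottle over the shelf's rail and stand each in the caddy insert of its cap's colour, and stand the amber bottle with the yellow dot on its cap in the yellow insert. Keep the bottles upright, set them down rather than drop them, and leave the white-capped dropper bottle and the amber bottle without a dot standing where they are.

Things in the scene. Friction and masses are not known exactly. Their poses are not given: they have to be found in the camera images.
- bottle_red_cap: white 60 ml dropper bottle with a red nozzle cap, upright; body 38 mm diameter and 74 mm tall, tapering cap above it to 113 mm total; about 0.08 kg; origin at the centre of its underside, z up. Stands on the shelf board at the start
- bottle_blue_cap: white 60 ml dropper bottle with a blue nozzle cap, upright; body 38 mm diameter and 74 mm tall, tapering cap above it to 113 mm total; about 0.08 kg; origin at the centre of its underside, z up. Stands on the shelf board at the start
- bottle_white_cap: white 60 ml dropper bottle with a white nozzle cap, upright; body 38 mm diameter and 74 mm tall, tapering cap above it to 113 mm total; about 0.08 kg; origin at the centre of its underside, z up. Stands on the shelf board at the start. Look-alike: stays on the shelf
- amber_dot: small amber glass bottle, black screw cap, printed label round the side, with a round yellow sticker, 21 mm across, on top of the cap; upright; body 33 mm diameter up to 53 mm, cap to 86 mm total; grasp the body, at 25 to 53 mm height; about 0.07 kg; origin at the centre of its underside, z up. Stands on the counter at the start
- amber_plain: small amber glass bottle, black screw cap, printed label round the side, no sticker on the cap; upright; body 33 mm diameter up to 53 mm, cap to 86 mm total; grasp the body, at 25 to 53 mm height; about 0.07 kg; origin at the centre of its underside, z up. Stands on the counter at the start. Look-alike: stays where it is
- insert_red: red square open-topped insert fixed in the grey caddy, 66 x 66 mm outside, 60 x 60 mm inside, 20 mm tall, walls and floor 3 mm; origin at the centre of its underside (its inner floor is 3 mm higher); x and y along its walls, as the caddy's
- insert_blue: blue square open-topped insert fixed in the grey caddy, 66 x 66 mm outside, 60 x 60 mm inside, 20 mm tall, walls and floor 3 mm; origin at the centre of its underside (its inner floor is 3 mm higher); x and y along its walls, as the caddy's
- insert_yellow: yellow square open-topped insert fixed in the grey caddy, 66 x 66 mm outside, 60 x 60 mm inside, 20 mm tall, walls and floor 3 mm; origin at the centre of its underside (its inner floor is 3 mm higher); x and y along its walls, as the caddy's
- caddy: grey carrying tray fixed to the counter, 84 mm (x) by 228 mm (y), rim 14 mm high, with a black loop handle 46 mm high at each y end; the three inserts stand in a row along its y axis, 72 mm apart, in any order; origin at the centre of its underside
- shelf: low white shelf fixed to the counter, 110 mm deep (x), 270 mm long (y); board top 30 mm above the counter; 7 mm steel rails 50 mm before and behind its centre line, their tops 30 mm above the board; end plates 66 mm high; three dropper bottles stand in a row along its y axis, 80 mm apart, in any order; origin under its centre at counter height, x to the back

How it is judged (in metres and radians):
At the end, for the whole second after the job is handed in: Red-capped, blue-capped and yellow-dotted bottles each stand in the insert of that colour: upright within 0.1 rad, on its floor (under 8 mm above its underside), within 20 mm of its centre, released, at rest. White-capped and undotted bottles upright, within 25 mm of their start (horizontal distance between bottle_red_cap and insert_red below 0.02 m and z of bottle_red_cap in the frame of insert_red between -0.002 and 0.008 m and angle between each of bottle_red_cap, bottle_blue_cap, amber_dot, bottle_white_cap, amber_plain's own z axis and vertical below 0.1 rad and linear speed of each of bottle_red_cap, bottle_blue_cap, amber_dot, bottle_white_cap, amber_plain below 0.02 m/s and angular speed of each of bottle_red_cap, bottle_blue_cap, amber_dot below 0.2 rad/s and contact force between the fingers and bottle_red_cap below 0.1 N and horizontal distance between bottle_blue_cap and insert_blue below 0.02 m and z of bottle_blue_cap in the frame of insert_blue between -0.002 and 0.008 m and contact force between the fingers and bottle_blue_cap below 0.1 N and horizontal distance between amber_dot and insert_yellow below 0.02 m and z of amber_dot in the frame of insert_yellow between -0.002 and 0.008 m and contact force between the fingers and amber_dot below 0.1 N and distance of each of bottle_white_cap, amber_plain from where it was at the start of the episode below 0.025 m); the robot touches nothing.
It fails at once if a bottle is dropped (falls freely more than about 2 cm) ((linear speed of bottle_red_cap above 0.6 m/s and contact force between the fingers and bottle_red_cap below 0.05 N) or (linear speed of bottle_blue_cap above 0.6 m/s and contact force between the fingers and bottle_blue_cap below 0.05 N) or (linear speed of amber_dot above 0.6 m/s and contact force between the fingers and amber_dot below 0.05 N)).
It fails at once if a bottle that is packed is tipped by more than about 45 degrees (angle between any of bottle_red_cap, bottle_blue_cap, amber_dot's own z axis and vertical above 0.8 rad).
It fails at once if the white-capped dropper bottle is moved by more than 4 cm or knocked over (distance of bottle_white_cap from where it was at the start of the episode above 0.04 m or angle between bottle_white_cap's own z axis and vertical above 0.6 rad).
It fails at once if the amber bottle without a dot is moved by more than 4 cm or knocked over (distance of amber_plain from where it was at the start of the episode above 0.04 m or angle between amber_plain's own z axis and vertical above 0.6 rad).
It also fails if it takes over 96 s, if anything falls off the work surface, if the arm or the gripper's body presses on something with over 40 N, if the wrist force passes 120 N, or if a joint passes its speed limit or range.

## Working session

There is one attempt and no reset: what is moved stays moved. The work goes in short steps, each a Python script; the robot and the scene stay as the last script left them, time stands still between calls to the robot, and variables do not carry over. Pictures are saved under pics/ and viewed, about 12 in all and at most 16, crops included, and the job is handed in when it is done.

```bash
ls; mkdir -p pics
python3 - <<'E'
from plant import bot
import cv2, numpy as np
np.set_printoptions(precision=3,suppress=True)
s=bot.read_state(); print(s)
for n in ("scene","top","wrist"):
    cv2.imwrite(f"pics/{n}0.png",bot.camera(n)[:,:,::-1]); print(n,bot.get_calibration(n))
E
```

```text
pics
{'t': 0.0, 'joint_pos': array([-1.041,  0.359,  0.011, -0.   , -1.224, -0.288]), 'qvel': array([-0.   ,  0.002,  0.001, -0.   ,  0.001,  0.   ]), 'tau': array([  0.001, -58.272,  29.305,   6.997,   0.007,  -0.   ]), 'tcp_pos': array([ 161.474, -654.846,  192.84 ]), 'eef_rot': array([-0.121,  0.993,  0.001, -0.   ]), 'contact_force': array([ 0.15 , -0.876, -0.048]), 'moment': array([-0.03 ,  0.034,  0.033]), 'width': 87.638572528254}
scene {'fx': 545.053251031056, 'fy': 545.053251031056, 'cx': 323.32987211706694, 'cy': 250.3086384982285, 'view': array([[  -0.441,   -0.898,    0.008,  350.7  ],
       [   0.594,   -0.285,    0.752, -356.326],
       [  -0.673,    0.336,    0.659, -700.242],
       [   0.   ,    0.   ,    0.   ,    1.   ]])}
top {'fx': 535.2907683002419, 'fy': 535.2907683002419, 'cx': 320.09044894094603, 'cy': 231.6340986463036, 'view': array([[   -0.017,    -1.   ,     0.013,   121.642],
       [    0.995,    -0.016,     0.096,  -549.634],
       [   -0.095,     0.014,     0.995, -1086.551],
       [    0.   ,     0.   ,     0.   ,     1.   ]])}
wrist {'fx': 371.64829954431775, 'fy': 371.64829954431775, 'cx': 324.8280661593816, 'cy': 240.43492163676328, 'T_tool_cam': array([[   0.001,    0.967,    0.253,   66.527],
       [   1.   ,   -0.001,   -0.001,   -1.26 ],
       [  -0.   ,    0.253,   -0.967, -192.954],
       [   0.   ,    0.   ,    0.   ,    1.   ]])}
```

View pics/top0.png

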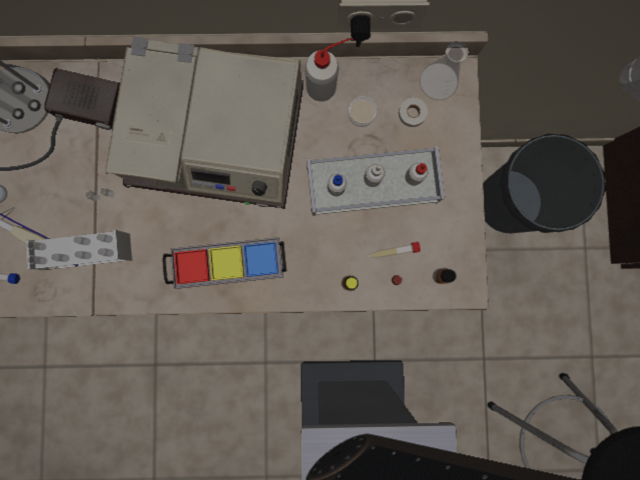

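View pics/scene0.png

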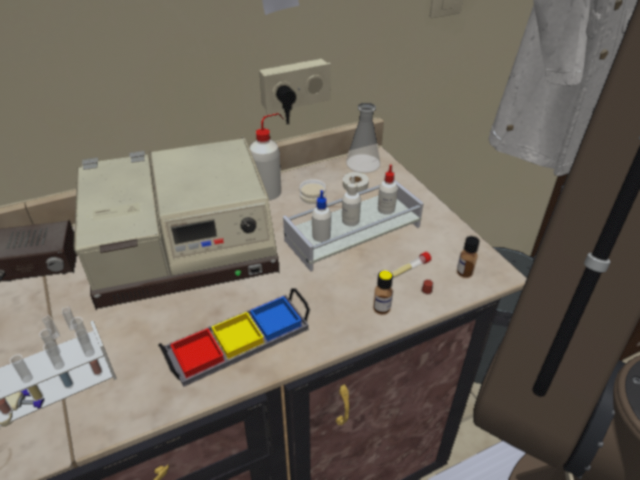

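The top view shows the blue, white and red bottles at (338,183), (375,175) and (419,172). The dotted amber bottle is at (351,283) and the plain one at (445,276). The inserts are red (191,267), yellow (227,262) and blue (262,258). The scene view agrees with this. The loose red cap and the red-ended pipette are distractors.

```bash
cat > h.py <<'E'
from plant import bot
import cv2, numpy as np
np.set_printoptions(precision=1,suppress=True)
def ray(n,uv):
    c=bot.get_calibration(n); V=c["view"]; R,t=V[:3,:3],V[:3,3]
    d=np.array([(uv[0]-c["cx"])/c["fx"],-(uv[1]-c["cy"])/c["fy"],-1])
    return -R.T@t, R.T@d/np.linalg.norm(d)
def wray(s,uv):   # wrist fisheye, s = state read before the picture
    from scipy.spatial.transform import Rotation as Ro
    c=bot.get_calibration("wrist"); x,y=uv[0]-c["cx"],uv[1]-c["cy"]; r=np.hypot(x,y)+1e-9; th=r/c["fx"]
    d=np.array([np.sin(th)*x/r,-np.sin(th)*y/r,-np.cos(th)]); T=c["T_tool_cam"]; R=Ro.from_quat(s["eef_rot"]).as_matrix()
    return s["tcp_pos"]+R@T[:3,3], R@T[:3,:3]@d
def onz(r,z): return r[0]+r[1]*(z-r[0][2])/r[1][2]
def cross(a,b):
    A=np.stack([a[1],-b[1]],1); k=np.linalg.lstsq(A,b[0]-a[0],rcond=None)[0]
    p,q=a[0]+k[0]*a[1],b[0]+k[1]*b[1]; return (p+q)/2,np.linalg.norm(p-q)
HUE=dict(red=(0,6),yellow=(26,34),blue=(103,125))
def blobs(img,col,amin=12):
    h=cv2.cvtColor(img,cv2.COLOR_RGB2HSV); lo,hi=HUE[col]
    m=cv2.inRange(h,(lo,130,70),(hi,255,255))
    if col=="red": m|=cv2.inRange(h,(174,130,70),(180,255,255))
    n,_,st,ce=cv2.connectedComponentsWithStats(m)
    return m,[(ce[i],st[i]) for i in range(1,n) if st[i][4]>=amin]
E
python3 - <<'E'
from h import *
for n in ("top","scene"):
    im=cv2.imread(f"pics/{n}0.png")[:,:,::-1].copy()
    print(n,"cam",ray(n,(0,0))[0])
    for c in HUE:
        for ce,st in blobs(im,c)[1]:
            print(c,ce,st,"z20",onz(ray(n,ce),20)[:2],"z86",onz(ray(n,ce),86)[:2],"z125",onz(ray(n,ce),125)[:2])
E
```

```text
top cam [ 445.5  128.6 1132.5]
red [325.6  53.9] [315  38  38  28 262] z20 [937.   94.3] z86 [907.9  96.3] z125 [890.6  97.5]
red [421.3 168.1] [417 164  10  10  74] z20 [ 683.8 -103.9] z86 [669.7 -90.1] z125 [661.3 -82. ]
red [230.5 188.1] [227 186   8   5  32] z20 [646.8 299.2] z86 [634.9 289. ] z125 [627.8 283.1]
red [415.7 246.7] [412 242   8  11  66] z20 [517.4 -86.5] z86 [513.2 -73.7] z125 [510.6 -66.2]
red [191.2 266.2] [ 174  249   35   35 1017] z20 [484.5 380.4] z86 [482.2 365.5] z125 [480.8 356.7]
red [396.6 279.5] [393 276   8   8  50] z20 [449.9 -44.5] z86 [449.6 -34.2] z125 [449.5 -28.1]
yellow [225.9 262.6] [209 246  35  34 977] z20 [490.7 308.9] z86 [488.  298.2] z125 [486.4 291.9]
yellow [351.1 282.7] [346 277  11  12 107] z20 [444.8  50.3] z86 [444.8  54.9] z125 [444.8  57.7]
blue [337.4 179.3] [333 175   9   9  61] z20 [662.4  74.2] z86 [649.5  77.4] z125 [641.9  79.3]
blue [219.2 186.5] [216 185   8   4  25] z20 [650.6 322.9] z86 [638.5 311.4] z125 [631.3 304.6]
blue [ 30.  229.7] [ 23 226  15   8  15] z20 [565.5 714.2] z86 [558.4 679.5] z125 [554.1 659. ]
blue [26
[... 783 characters left out ...]
 [393.9 392.3]
yellow [385.1 275. ] [379 270  14  10 106] z20 [503.6  14.7] z86 [446.8  55.2] z125 [413.3  79.2]
yellow [237.1 333.4] [ 211  312   52   42 1148] z20 [489.7 311. ] z86 [434.2 323.8] z125 [401.4 331.4]
blue [321.2 201.7] [317 192   9  17  93] z20 [763.6  21.2] z86 [682.5  61. ] z125 [634.6  84.6]
blue [205.6 243.4] [202 242   8   4  26] z20 [736.8 290.2] z86 [658.3 305. ] z125 [611.8 313.7]
blue [276.  317.8] [ 250  297   52   44 1333] z20 [493.6 239.3] z86 [437.7 258.9] z125 [404.7 270.4]
blue [ 24.9 392.4] [ 23 390   5   5  18] z20 [519.7 637.4] z86 [461.4 619.7] z125 [426.9 609.3]
blue [ 37.5 403.2] [ 34 401   8   6  34] z20 [491.4 622. ] z86 [435.8 605.8] z125 [402.9 596.2]
```

Run:
```python
import cv2
im=cv2.imread("pics/top0.png"); a=cv2.resize(im[140:300,300:460],(800,600)[:1]*2,interpolation=cv2.INTER_CUBIC)
b=im[140:300,295:455]; cv2.imwrite("pics/crop1.png",cv2.resize(b,(600,600),interpolation=cv2.INTER_CUBIC))
```

```text
(no output)
```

View pics/crop1.png

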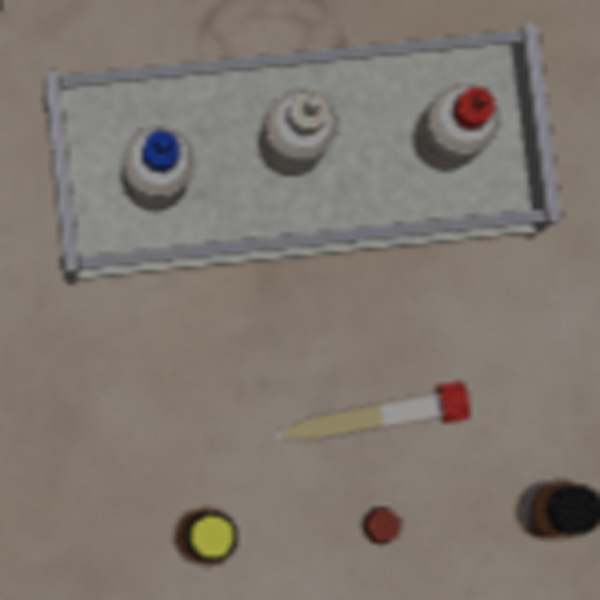

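The crop confirms the caps: blue (162,150), white (303,112) and red (475,107), with the dot at (213,537) and the plain black cap at (575,508). The two views agree to within about 2 mm. Next I check the clearance to the centrifuge and whether the arm can reach every waypoint.

```bash
cat >> h.py <<'E'
P=dict(dot=(445.3,55),red=(661.8,-82),blue=(642.3,80.2))
I=dict(yellow=(490.4,310.4),red=(484,382),blue=(496.8,238.6))
def quat(phi,flip=0):   # tool down, jaws opening along world angle phi
    a=(phi+np.pi/2+flip*np.pi)/2; return [np.cos(a),np.sin(a),0,0]
E
python3 - <<'E'
from h import *
print("plain",onz(ray("top",(448.7,275.5)),86))
for uv in [(95,303),(275,272),(273,258),(255,145)]: print("centrifuge scene",uv,onz(ray("scene",uv),0)[:2],onz(ray("scene",uv),150)[:2])
for uv in [(185,195),(284,206),(302,60)]: print("centrifuge top",uv,onz(ray("top",uv),0)[:2],onz(ray("top",uv),150)[:2])
print("cyc",cross(ray("scene",(273,258)),ray("top",(284,206))))
for f in (0,1):
    for n,p,zs in [(k,v,(25,180) if k=="dot" else (81,190)) for k,v in P.items()]+[("i"+k,v,(28,190)) for k,v in I.items()]:
        for z in zs:
            q=bot.solve_ik([*p,z],quat(.089 if n[0]=="i" else .12,f)); print(f,n,z,None if q is None else np.round(q,2))
E
```

```text
plain [ 455.7 -136.4   86. ]
centrifuge scene (95, 303) [686.2 515.2] [523.  501.4]
centrifuge scene (275, 272) [620.3 190.1] [470.7 243.4]
centrifuge scene (273, 258) [659.5 178.3] [501.8 234.1]
centrifuge scene (255, 145) [1084.9   55. ] [839.4 136.2]
centrifuge top (185, 195) [637.  399.1] [611.6 363.2]
centrifuge top (284, 206) [610.1 188.4] [588.3 180.5]
centrifuge top (302, 60) [932.5 145.6] [868.  143.3]
cyc (array([605.7, 191.2,  48.1]), np.float64(11.768019383007772))
0 dot 25 [ 0.6  0.2 -0.7  0.  -0.7  2.7]
0 dot 180 [ 0.6 -0.  -0.5  0.  -1.1  2.7]
0 red 81 None
0 red 190 None
0 blue 81 [ 0.4  0.4 -0.2  0.  -1.   2.8]
0 blue 190 [ 0.4  0.3 -0.1  0.  -1.2  2.8]
0 iyellow 28 [ 0.9  0.4 -0.4  0.  -0.8  2.3]
0 iyellow 190 [ 0.9  0.2 -0.2  0.  -1.2  2.3]
0 ired 28 [ 1.   0.4 -0.3  0.  -0.8  2.2]
0 ired 190 [ 1.   0.3 -0.1  0.  -1.2  2.2]
0 iblue 28 [ 0.8  0.3 -0.5  0.  -0.8  2.4]
0 iblue 190 [ 0.8  0.2 -0.3  0.  -1.1  2.4]
1 dot 25 [ 0.6  0.2 -0.7  0.  -0.7 -0.4]
1 dot 180 [ 0.6 -0.  -0.5  0.  -1.1 -0.4]
1 red 81 [ 0.2  0.4 -0.1  0.  -1.  -0.1]
1 red 190 [ 0.2  0.3 -0.   0.  -1.2 -0.1]
1 blue 81 [ 0.4  0.4 -0.2  0.  -1.  -0.3]
1 blue 190 [ 0.4  0.3 -0.1  0.  -1.2 -0.3]
1 iyellow 28 [ 0.9  0.4 -0.4  0.  -0.8 -0.8]
1 iyellow 190 [ 0.9  0.2 -0.2  0.  -1.2 -0.8]
1 ired 28 [ 1.   0.4 -0.3  0.  -0.8 -0.9]
1 ired 190 [ 1.   0.3 -0.1  0.  -1.2 -0.9]
1 iblue 28 [ 0.8  0.3 -0.5  0.  -0.8 -0.7]
1 iblue 190 [ 0.8  0.2 -0.3  0.  -1.1 -0.7]
```

The red bottle is only reachable with flip=1, so I use that throughout. The centrifuge front may be close to the gripper body at the blue insert, so I measure that corner first.

Run:
```python
import cv2, numpy as np
a=cv2.imread("pics/top0.png")[150:230,220:320]; b=cv2.imread("pics/scene0.png")[150:310,160:300]
a=cv2.resize(a,(500,400),interpolation=cv2.INTER_CUBIC); b=cv2.resize(b,None,fx=2.5,fy=2.5,interpolation=cv2.INTER_CUBIC)
o=np.zeros((400,850,3),np.uint8); o[:400,:500]=a; o[:,500:]=b; o=cv2.convertScaleAbs(o[:, :],alpha=1.5); cv2.imwrite("pics/crop2.png",cv2.resize(o,(800,376)))
```

```text
(no output)
```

View pics/crop2.png

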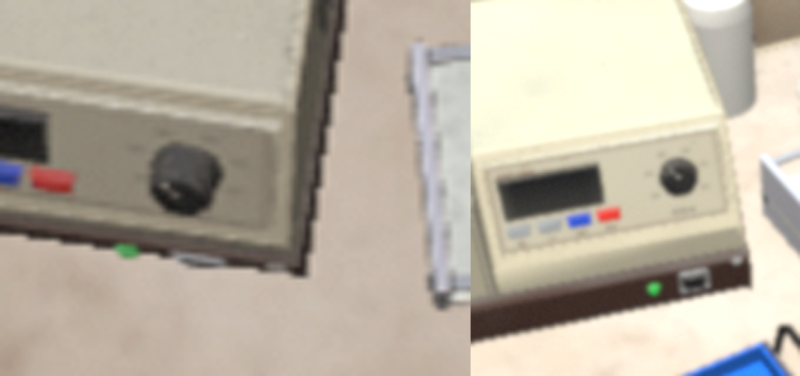

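Both crops show the centrifuge's dark base as the nearest low edge. The sloped panel is set back, and the knob is at about (183,180) in the left crop and (678,177) in the right. I triangulate the knob, then move above the dotted amber bottle and check it with the wrist camera.

Run:
```python
from h import *
print("knob",cross(ray("scene",(248,225)),ray("top",(259,188))),"btn",cross(ray("scene",(218.2,241)),ray("top",(230.5,188.1))),"base",cross(ray("scene",(278,256)),ray("top",(284.8,207.8))))
q=quat(.12,1); print(bot.solve_ik([*P["dot"],220],q))
bot.move_gripper(88,15)
bot.move_ptp([*P["dot"],220],q)
s=bot.read_state(); im=bot.camera("wrist"); cv2.imwrite("pics/w1.png",im[:,:,::-1])
print(s["t"],s["tcp_pos"],s["eef_rot"])
for c in HUE:
    for ce,st in blobs(im,c,60)[1]: print(c,ce,st[2:],"z86",onz(wray(s,ce),86)[:2],"z119",onz(wray(s,ce),119)[:2],"z12",onz(wray(s,ce),12)[:2])
```

```text
knob (array([627.9, 230.2, 124.3]), np.float64(2.6457897612592425)) btn (array([631.7, 286.8, 105.1]), np.float64(1.3928983983630983)) base (array([599.5, 186.5,  56.6]), np.float64(5.893099198817574))
[ 0.6 -0.  -0.4  0.  -1.2 -0.4]
3.0667 [445.5  54.6 219.9] [ 0.7 -0.7  0.   0. ]
red [100.7  54.9] [ 33  24 519] z86 [688.  -90.6] z119 [664.5 -82.9] z12 [ 740.7 -108. ]
red [272.6  71.4] [ 20  16 265] z86 [508.4 -74.5] z119 [503.  -68.3] z12 [520.4 -88.2]
red [331.6 116.6] [ 18  19 262] z86 [452.3 -39.4] z119 [452.6 -36.8] z12 [451.7 -45.2]
blue [108.5 232. ] [ 32  24 499] z86 [665.2  89. ] z119 [644.   78.6] z12 [712.8 112.3]
blue [265.4 355.1] [  55   40 1995] z86 [491.2 200.5] z119 [487.6 178.9] z12 [499.4 249.1]
```

View pics/w1.png

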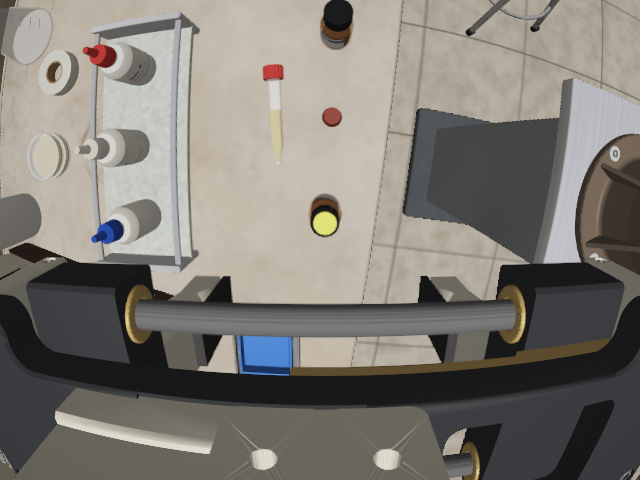

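In the wrist view the yellow dot is at (324,223), centred between the fingers. The red and blue caps cast to within 3 mm of my estimates, and the knob at x=628 clears the gripper body. I check the dot's ray, then pick the bottle.

```bash
cat >> h.py <<'E'
def rep(tag):
    s=bot.read_state(); print(tag,"t %.1f"%s["t"],s["tcp_pos"],"F",s["contact_force"],"w %.1f"%s["width"]); return s
def pick(p,z,zup,opening=80,force=15):
    bot.move_gripper(opening,force); bot.line_to([*p,z+35],200); bot.line_to([*p,z],60); rep("at")
    bot.move_gripper(20,force); rep("gripped")
    bot.line_to([*p,z+20],60); rep("lifted"); bot.line_to([*p,zup],180)
def place(p,zlow,zstart,opening,zup):   # lower in small steps until the floor is felt
    bot.line_to([*p,zstart],150); bot.pause(.2); f0=bot.read_state()["contact_force"][2]; z=zstart
    while z>zlow:
        z-=1.5; bot.line_to([*p,z],15); f=bot.read_state()["contact_force"][2]
        if abs(f-f0)>3: break
    rep("down z=%.1f df=%.1f"%(z,f-f0)); bot.pause(.2); bot.move_gripper(opening); rep("open")
    bot.line_to([*p,z+50],80); bot.line_to([*p,zup],200)
E
python3 - <<'E'
from h import *
s=bot.read_state(); r=onz(wray(s,(324,223)),86); print("dot",r)
assert np.hypot(*(r[:2]-P["dot"]))<8
p=(np.array(P["dot"])+r[:2])/2
pick(p,25,180)
cv2.imwrite("pics/w2.png",bot.camera("wrist")[:,:,::-1])
rep("up")
E
```

```text
dot [447.5  55.4  86. ]
at t 5.2 [446.5  55.2  25. ] F [-0.4 -0.2  0.2] w 80.2
gripped t 6.3 [446.4  55.2  25. ] F [-0.  -0.2  0. ] w 20.0
lifted t 6.8 [446.6  55.3  45.4] F [ 0.9 -0.4 -0.5] w 19.9
up t 7.8 [445.5  54.8 178.6] F [-0.2 -0.3  0.8] w 20.0
```

View pics/w2.png

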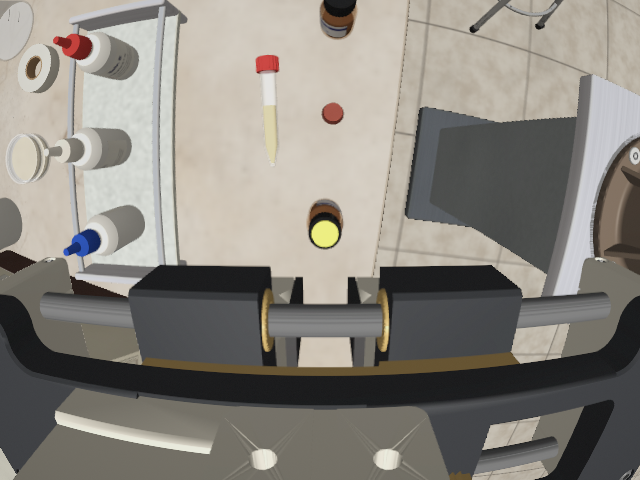

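The fingers closed to the commanded 20 mm without gripping anything. The bottle still stands, with its dot at (325,234). I re-measure it from all three cameras before trying again.

Run:
```python
from h import *
s=rep("now"); print(s["eef_rot"],s["joint_pos"])
print("wrist dot",onz(wray(s,(325,234)),86), "other",[onz(wray(s,uv),z)[:2] for uv,z in (((78,46),119),((88,240),119))])
A=bot.camera("top"); B=bot.camera("scene")
for n,im in (("top",A),("scene",B)):
    cv2.imwrite(f"pics/{n}1.png",im[:,:,::-1])
    for ce,st in blobs(im,"yellow")[1]: print(n,ce,st[4],onz(ray(n,ce),86)[:2])
o=np.hstack([cv2.resize(A[180:380,230:480],(375,300)),cv2.resize(B[140:400,260:580],(369,300))]); cv2.imwrite("pics/c3.png",o[:,:,::-1])
```

```text
now t 7.8 [445.5  54.8 178.6] F [-0.2 -0.3  0.8] w 20.0
[ 0.7 -0.7 -0.   0. ] [ 0.6 -0.  -0.5 -0.  -1.1 -0.4]
wrist dot [446.5  55.6  86. ] other [array([660.1, -82.2]), array([638.7,  75. ])]
top [225.9 262.6] 978 [488.  298.2]
scene [385.1 275. ] 107 [446.7  55.3]
scene [237.2 333.3] 1145 [434.3 323.7]
```

View pics/c3.png

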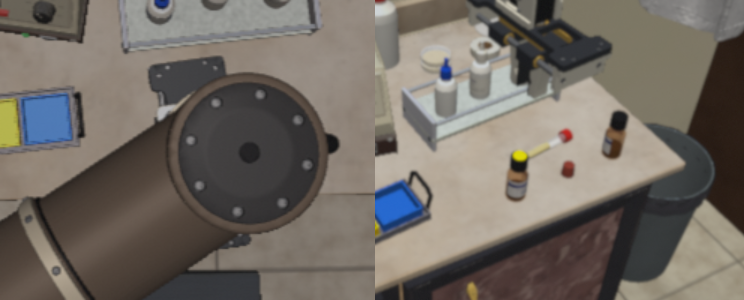

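The bottle has not moved, and it casts to (446,55) in all views. In the scene view the fingertips look higher than the reported TCP, so I zoom in with that TCP projected on the picture.

Run:
```python
from h import *
def pj(n,X):
    c=bot.get_calibration(n); p=c["view"]@np.r_[X,1]; return np.array([c["cx"]+c["fx"]*p[0]/-p[2],c["cy"]-c["fy"]*p[1]/-p[2]])
im=cv2.imread("pics/scene1.png")[130:290,300:490]; im=cv2.resize(im,None,fx=3.5,fy=3.5,interpolation=cv2.INTER_CUBIC)
for z in (178.6,197.6,244.6):
    u=(pj("scene",[445.5,54.8,z])-[300,130])*3.5; print(z,u); cv2.drawMarker(im,tuple(int(v) for v in u),(0,255,0),0,14,1)
cv2.imwrite("pics/c4.png",im)
```

```text
178.6 [316.9 361.3]
197.6 [320.7 328.4]
244.6 [330.5 242.7]
```

View pics/c4.png

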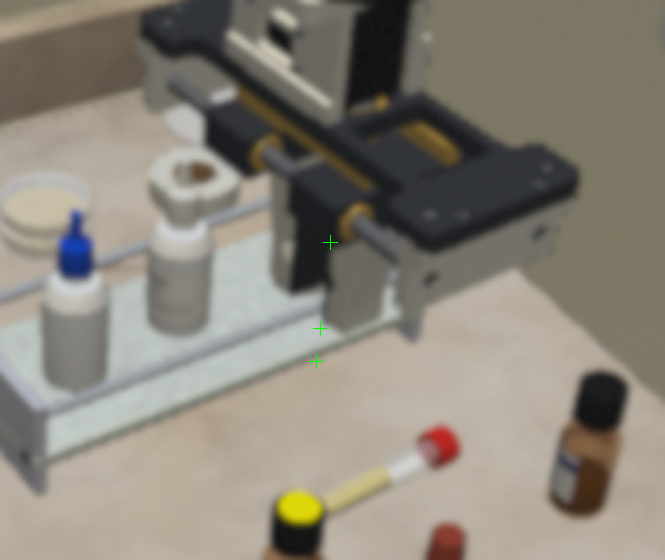

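The marked TCP (green, 317,361) lies well below the visible finger ends, which are around (300,290) and (350,330). So the fingers don't reach where the pose says. I go back around the bottle and photograph the gripper there, open and closed.

Run:
```python
from h import *
p=(446,55)
bot.move_gripper(80,8); bot.line_to([*p,25],90); s=rep("low"); print(s["joint_pos"])
A=bot.camera("scene")
bot.move_gripper(20,8); rep("closed"); B=bot.camera("scene"); bot.pause(.1); W=bot.camera("wrist")
f=lambda im:cv2.resize(im[180:340,310:470],(400,400),interpolation=cv2.INTER_CUBIC)
o=np.hstack([f(A),f(B)]); cv2.imwrite("pics/c5.png",o[:,:,::-1]); cv2.imwrite("pics/w3.png",W[:,:,::-1])
```

```text
low t 10.8 [446.3  55.2  25.4] F [-0.3  0.6  0.8] w 79.6
[ 0.6  0.2 -0.7  0.  -0.7 -0.4]
closed t 12.0 [446.  55.  25.] F [-0.  0. -0.] w 19.8
```

View pics/c5.png

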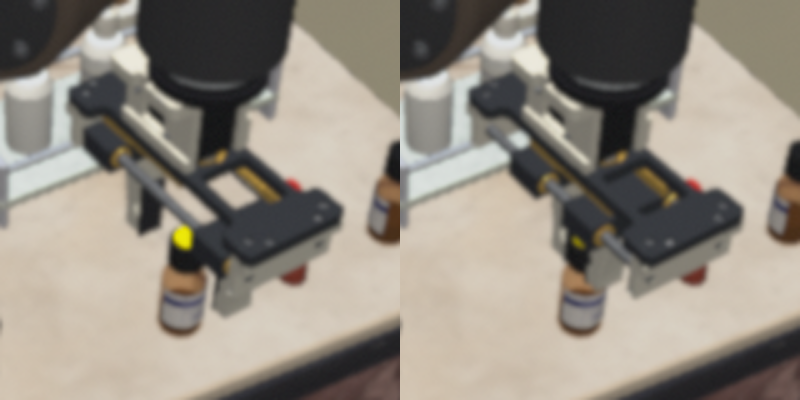

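View pics/w3.png

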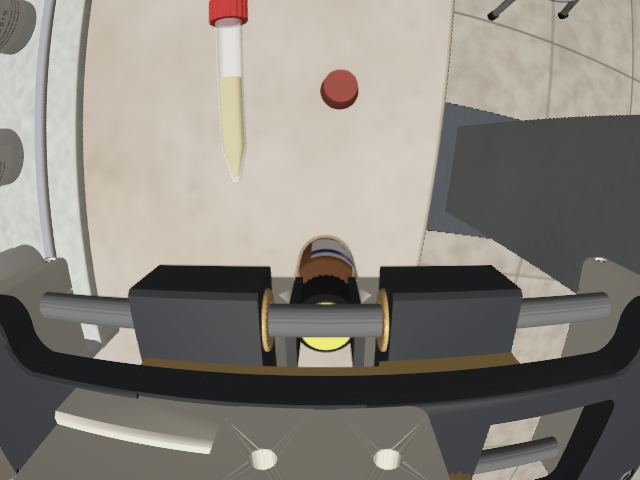

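In this view the cap and dot (327,310) sit neatly between the finger ends, and the wider body shows below them. The fingers therefore end near cap height without touching anything at 20 mm. I close gently to learn where contact comes.

Run:
```python
from h import *
for w in (14,8,2):
    bot.move_gripper(w,5); rep(f"cmd {w}")
W=bot.camera("wrist"); B=bot.camera("scene")
f=lambda im:cv2.resize(im,(400,400),interpolation=cv2.INTER_CUBIC)
cv2.imwrite("pics/c6.png",np.hstack([f(B[180:340,310:470]),f(W[220:380,240:400])])[:,:,::-1])
```

```text
cmd 14 t 12.6 [446.  55.  25.] F [ 0.3 -0.1  0.6] w 14.5
cmd 8 t 13.0 [446.  55.  25.] F [ 0.5 -0.5  0.3] w 7.9
cmd 2 t 13.4 [446.  55.  25.] F [-0.9  0.6  0.8] w 2.1
```

View pics/c6.png

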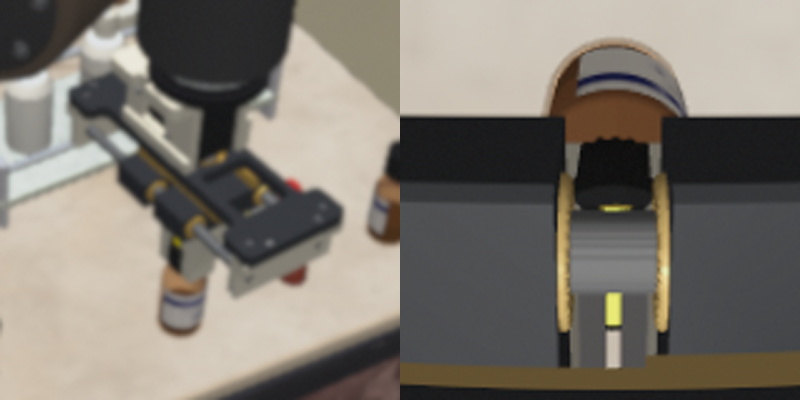

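The fingers shut to 2 mm right through the cap region without contact, so the usable finger ends must sit above the body's top (53 mm). That puts them roughly 30 mm short of the stated TCP. I lower in small steps, watching the force, and close gently at each step to find the body.

Run:
```python
from h import *
p=(446,55)
for z in (19,14,9,5):
    bot.move_gripper(60,5); bot.line_to([*p,z],40); s=rep(f"z {z}")
    if np.abs(s["contact_force"]).max()>4: print("contact"); break
    bot.move_gripper(24,5); s=rep(" closed")
    if s["width"]>28: print("gripping"); break
W=bot.camera("wrist"); B=bot.camera("scene")
f=lambda im:cv2.resize(im,(400,400),interpolation=cv2.INTER_CUBIC)
cv2.imwrite("pics/c7.png",np.hstack([f(B[180:340,310:470]),f(W[220:380,240:400])])[:,:,::-1])
```

```text
z 19 t 14.8 [445.7  54.8  18.6] F [-0.4 -0.1 -0.2] w 59.8
 closed t 15.4 [446.  55.  19.] F [-0.1  0.8  0.5] w 31.8
gripping
```

View pics/c7.png

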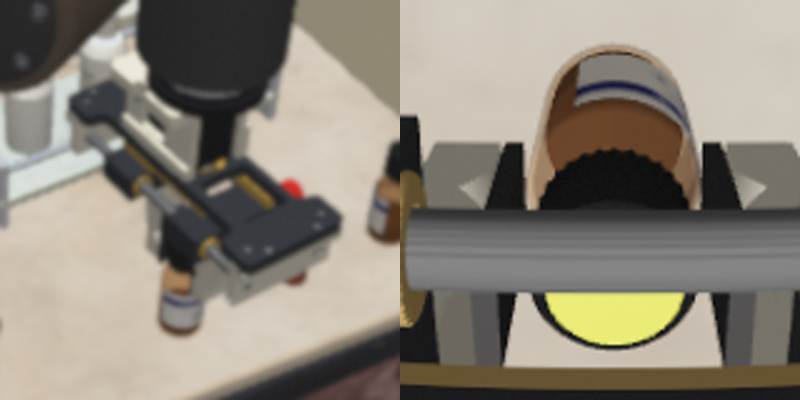

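At reported z=19 the fingers stop at 31.8 mm on the body's shoulder, so the finger ends sit about 32 mm above the reported TCP. I go a little lower under force watch, grip, and test with a small lift.

Run:
```python
from h import *
p=(446,55)
bot.move_gripper(60,15)
for z in (16,13,10,7,5):
    bot.line_to([*p,z],25); s=rep(f"z {z}")
    if np.abs(s["contact_force"]).max()>4: print("contact, back 1.5"); z+=1.5; bot.line_to([*p,z],20); break
bot.move_gripper(20,15); rep("closed")
bot.line_to([*p,z+15],40); bot.pause(.3); rep("lift")
W=bot.camera("wrist"); B=bot.camera("scene")
f=lambda im:cv2.resize(im,(400,400),interpolation=cv2.INTER_CUBIC)
cv2.imwrite("pics/c8.png",np.hstack([f(B[180:340,310:470]),f(W[220:380,240:400])])[:,:,::-1])
```

```text
z 16 t 16.5 [445.8  54.9  15.8] F [ 0.  -0.3 -0.5] w 60.3
z 13 t 16.7 [445.9  54.9  12.8] F [ 0.7 -0.3  0.5] w 60.0
z 10 t 17.0 [445.9  54.9   9.8] F [0.  0.1 0.1] w 60.0
z 7 t 17.3 [445.9  54.9   6.8] F [ 0.5  0.2 -0. ] w 59.6
z 5 t 17.5 [445.9  55.    4.9] F [ 0.1 -0.8  0.1] w 59.8
closed t 18.1 [446.  55.   5.] F [-0.4 -1.1  0. ] w 32.5
lift t 18.9 [445.9  54.9  19.8] F [-0.1 -1.2 -0.2] w 32.9
```

View pics/c8.png

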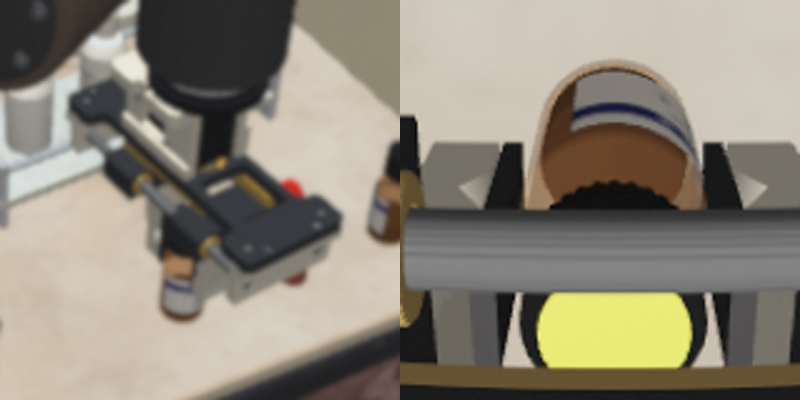

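The amber bottle is gripped at 32.9 mm and lifted: its foot rose in the scene view and the dot grew in the wrist view. I carry it to the yellow insert and set it down by feel.

Run:
```python
from h import *
bot.line_to([446,55,110],150); bot.line_to([*I["yellow"],110],180); rep("over")
bot.line_to([*I["yellow"],40],120)
place(I["yellow"],5,20,60,150)
bot.line_to([440,100,150],300); rep("away")
for n in ("top","scene"):
    im=bot.camera(n); cv2.imwrite(f"pics/{n}2.png",im[:,:,::-1])
    for ce,st in blobs(im,"yellow")[1]: print(n,ce,st,onz(ray(n,ce),92)[:2])
```

```text
over t 21.4 [490.3 309.6 110.1] F [-0.   1.1 -0.7] w 32.9
down z=9.5 df=10.0 t 24.3 [490.7 310.7  10.7] F [-2.2 -1.5 10.2] w 32.6
open t 25.2 [490.4 310.4   9.4] F [0.4 0.8 0.2] w 60.0
away t 27.5 [440.   99.9 149.7] F [ 0.5  0.  -0.3] w 60.1
top [225.7 262.5] [209 246  35  34 825] [488.  297.5]
scene [232.5 303.3] [226 298  14  11 128] [491.1 311. ]
scene [237.5 335.2] [211 312  52  42 737] [425.7 325.7]
```

The dot now casts to (491,311) at the expected 92 mm, so the amber bottle stands centred in yellow on a floor about 5 mm up. Next is the red bottle, with the corrected depth and the same force-watched descent.

```bash
cat >> h.py <<'E'
def grab(p,ztop,zlow,force=15):   # stepwise descent, stop on contact
    bot.line_to([*p,ztop],150); z=ztop; bot.pause(.2); f0=bot.read_state()["contact_force"]
    while z>zlow:
        z-=3; bot.line_to([*p,z],30); s=bot.read_state()
        if np.abs(s["contact_force"]-f0).max()>4: print("contact at",z,s["contact_force"]-f0); z+=2; bot.line_to([*p,z],30); break
    bot.move_gripper(20,force); rep("closed z=%.1f"%z); return z
E
python3 - <<'E'
from h import *
p=(662,-82)
bot.move_gripper(60,15); bot.line_to([*p,150],250)
z=grab(p,76,58)
bot.line_to([*p,z+15],40); bot.pause(.3); rep("lift")
W=bot.camera("wrist"); B=bot.camera("scene")
f=lambda im:cv2.resize(im,(400,400),interpolation=cv2.INTER_CUBIC)
cv2.imwrite("pics/c9.png",np.hstack([f(B[110:270,310:470]),f(W[220:380,240:400])])[:,:,::-1])
E
```

```text
closed z=58.0 t 32.0 [662.2 -82.   58.1] F [-0.1  0.6  0.5] w 32.2
lift t 32.8 [661.9 -82.   72.8] F [ 1.  -0.5 -1.2] w 32.1
```

View pics/c9.png

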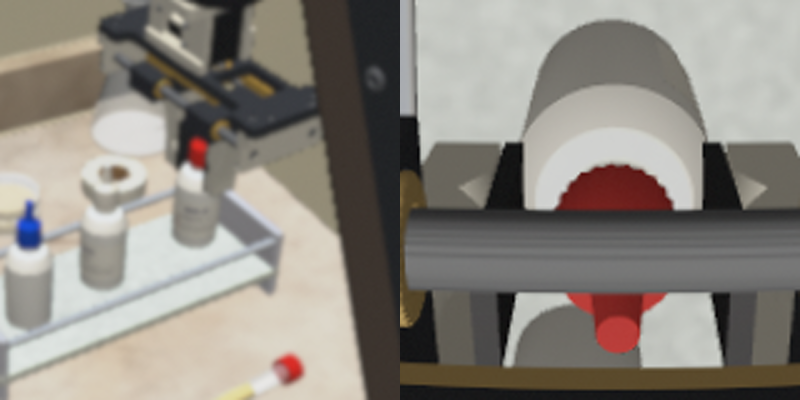

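The fingers stopped at 32 mm, but the body is 38 mm wide, so this looks like a grip on the sloping shoulder. The foot at (195,243) doesn't look raised. I check the foot numerically against the first scene picture.

Run:
```python
from h import *
rep("now")
a=cv2.imread("pics/scene0.png")[195:225,380:397].mean(2); B=bot.camera("scene"); b=B[195:225,380:397].mean(2)
print("before",a[:,5:11].mean(1).round()); print("now   ",b[:,5:11].mean(1).round())
for ce,st in blobs(B,"red")[1]: 
    if 370<ce[0]<410: print(ce,st)
# shift of the bottle body by template
g0=cv2.imread("pics/scene0.png"); g1=np.ascontiguousarray(B[:,:,::-1])
t=g0[196:216,378:400]; r=cv2.matchTemplate(g1[170:235,360:420],t,cv2.TM_CCOEFF_NORMED); print(cv2.minMaxLoc(r),"start would be (18,26)")
```

```text
now t 32.9 [661.9 -82.   72.8] F [0.  1.1 0.2] w 32.3
before [122. 122. 121. 116. 108. 107. 111. 112. 112. 115. 115. 113. 113. 116.
 119. 119. 117. 119. 130. 152. 169. 171. 162. 149. 143. 150. 167. 179.
 183. 184.]
now    [132. 137. 136. 138. 141. 140. 138. 140. 144. 147. 145. 143. 147. 164.
 194. 217. 223. 223. 222. 221. 218. 212. 200. 185. 176. 185. 205. 218.
 221. 222.]
[388.5 169.9] [385 164   8  13  78]
(-0.506584882736206, 0.7967922687530518, (1, 37), (19, 22)) start would be (18,26)
```

The foot rose about 5 px (roughly 12 mm), so the bottle is held, but only by its shoulder. I set it back and regrip deeper on the straight body.

Run:
```python
from h import *
p=(662,-82); z=73; f0=bot.read_state()["contact_force"][2]
while z>57:
    z-=1.5; bot.line_to([*p,z],20); f=bot.read_state()["contact_force"][2]
    if abs(f-f0)>3: break
print("set",z,f-f0); bot.move_gripper(60,20); rep("open")
z=grab(p,z,46,20)
B0=bot.camera("scene"); bot.line_to([*p,z+25],40); bot.pause(.3); rep("lift"); B=bot.camera("scene")
for n,b in (("set",B0),("up",B)): print(n,b[190:225,385:391].mean((1,2)).round())
```

```text
set 56.5 7.620683036115426
open t 36.4 [661.9 -82.   56.4] F [-0.  -0.5 -0.2] w 59.9
closed z=44.5 t 38.4 [662.1 -82.   44.6] F [1.4 0.6 0.4] w 37.0
lift t 39.5 [661.9 -82.   69.2] F [-0.1  0.6  0.1] w 37.0
set [212. 206. 191. 166. 151. 146. 144. 142. 140. 135. 132. 138. 141. 140.
 143. 145. 143. 142. 145. 149. 150. 148. 148. 159. 187. 212. 214. 204.
 190. 180. 189. 210. 222. 224. 225.]
up [126. 132. 136. 135. 138. 140. 140. 139. 140. 145. 147. 145. 144. 146.
 162. 191. 216. 222. 224. 223. 224. 224. 223. 222. 221. 219. 212. 200.
 186. 177. 186. 206. 218. 221. 222.]
```

The grip is now solid at 37 mm, and the foot rose with the lift. I carry it over the rail to the red insert.

Run:
```python
from h import *
bot.line_to([662,-82,150],150); bot.line_to([520,-82,150],200); bot.line_to([*I["red"],150],240); rep("over")
bot.line_to([*I["red"],60],150)
place(I["red"],16,32,60,160)
bot.line_to([520,80,160],300)
for n in ("top","scene"):
    im=bot.camera(n); cv2.imwrite(f"pics/{n}3.png",im[:,:,::-1])
    for ce,st in blobs(im,"red",40)[1]: print(n,ce,st,"z95",onz(ray(n,ce),95)[:2])
rep("end")
```

```text
over t 43.2 [484.2 381.1 150.2] F [ 0.4 -0.1 -1.4] w 37.0
down z=20.0 df=3.7 t 46.5 [484.3 382.3  20.5] F [-1.3 -0.9  2.8] w 36.9
open t 47.3 [484.  382.   19.9] F [0.7 0.4 0.5] w 59.8
top [325.6  54.2] [315  38  39  29 283] z95 [903.1  96.4]
top [415.8 246.6] [412 242   8  11  65] z95 [512.6 -72.1]
top [185.5 255.6] [174 249  32  19 221] z95 [502.5 374.6]
top [396.5 279.5] [393 276   8   8  52] z95 [449.6 -32.5]
scene [262.6 132. ] [256 115  15  26 188] z95 [977.3  69.5]
scene [426.4 256.3] [422 252   9  10  58] z95 [448.2 -28.5]
scene [427.  286.4] [423 281   9  12  85] z95 [386.   12.6]
scene [189.9 319.7] [184 308  13  21 169] z95 [483.8 381.6]
scene [197.4 356. ] [170 328  54  49 930] z95 [411.7 390.9]
end t 50.0 [519.9  81.  159.8] F [ 0.5 -1.1  0. ] w 59.6
```

The red cap casts to (484,382), matching the insert centre. Now the blue bottle the same way.

Run:
```python
from h import *
p=(642.3,79.8)
bot.move_gripper(60,20); bot.line_to([*p,160],250)
z=grab(p,76,46,20); s=rep("g")
assert s["width"]>35
bot.line_to([*p,z+25],40); bot.pause(.2); rep("lift"); bot.line_to([*p,150],150)
bot.line_to([510,79.8,150],200); bot.line_to([*I["blue"],150],200); rep("over")
bot.line_to([*I["blue"],60],150)
place(I["blue"],16,32,60,160)
bot.line_to([430,-60,190],300)
for n in ("top","scene"):
    im=bot.camera(n); cv2.imwrite(f"pics/{n}4.png",im[:,:,::-1])
    for c,zz in (("blue",95),("red",95),("yellow",92)):
        for ce,st in blobs(im,c,40)[1]:
            if ce[1]>230 and ce[0]<300: print(n,c,ce,st,onz(ray(n,ce),zz)[:2])
rep("end")
cv2.imwrite("pics/c10.png",cv2.resize(im[140:420,130:490],(720,560))[:,:,::-1])
```

```text
closed z=46.0 t 54.8 [642.4  79.8  46.1] F [ 0.7 -0.   1.2] w 36.6
g t 54.8 [642.4  79.8  46.1] F [ 0.7 -0.   1.2] w 36.6
lift t 55.7 [642.1  79.8  70.7] F [-0.  -0.3 -0.5] w 36.9
over t 58.2 [496.8 237.8 149.7] F [-0.6 -0.7 -0.7] w 36.7
down z=21.5 df=3.7 t 61.2 [497.1 238.9  21.9] F [-0.7 -0.3  3.3] w 36.6
open t 62.0 [496.8 238.6  21.4] F [1.1 0.1 1. ] w 59.8
top blue [261.4 259.3] [244 242  34  34 637] [492.9 228.1]
top blue [256.7 257.1] [252 253  10   9  66] [497.3 237.1]
top blue [ 11.5 277.9] [  8 274   9   9  61] [465.1 706.7]
top red [191.6 266.2] [174 249  35  35 726] [481.8 362.7]
top yellow [225.7 262.5] [209 246  35  34 825] [488.  297.5]
scene blue [272.8 285.9] [268 274  10  20 124] [496.7 239.7]
scene blue [276.6 321.7] [250 300  52  41 748] [422.4 263.7]
scene red [190.  319.7] [184 308  13  21 169] [483.7 381.5]
scene red [197.4 355.9] [170 328  54  49 929] [411.8 390.9]
scene yellow [232.5 303.3] [226 298  14  11 128] [491.1 311. ]
scene yellow [237.5 335.1] [211 312  52  42 733] [425.8 325.7]
end t 64.7 [430.1 -59.2 189.7] F [ 0.6  0.7 -0.6] w 60.4
```

View pics/c10.png

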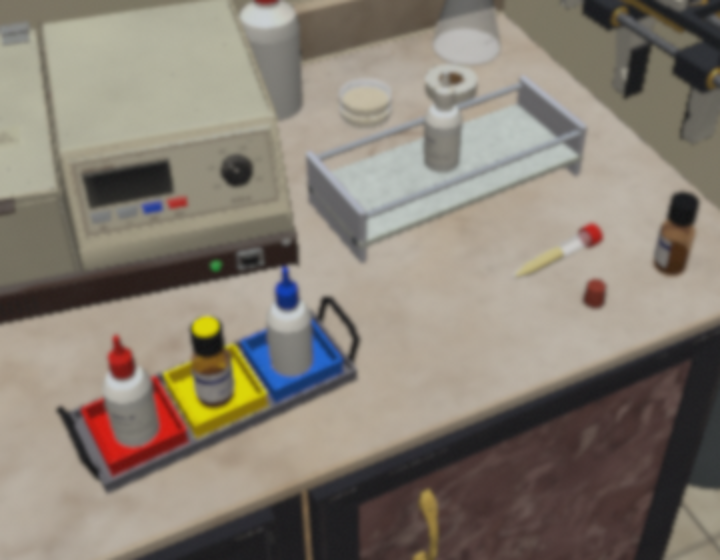

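All three bottles stand upright in their inserts, with caps at red (120,360), yellow (207,328) and blue (287,295). The white-capped bottle (443,135) and the undotted amber bottle (677,235) still stand where they were, and the gripper is clear. I hand in the job.

```bash
python3 -c "
from plant import bot
bot.pause(.3); print(bot.close_job(), bot.read_state()['t'])"
```

```text
the job is handed in; nothing more can be done
the job is handed in; nothing more can be done
```

I packed all three bottles: amber with the yellow dot in yellow, then red in red, then blue in blue. I handed in just after 65 s of the 96 s allowed.

**Last checks:** In the final scene view, the three caps lie within about 1.5 mm of my measured insert centres. The bottles look upright and released, and each was lowered until the floor was felt. The white-capped bottle and the undotted amber bottle look unmoved; I judged those two only by eye.

**What disagreed or failed along the way:**
- **Finger length:** The finger ends sit about 32 mm above the stated TCP. The first amber grasp closed on nothing, so I found the real depth by lowering in small force-watched steps and gripped deeper after that.
- **Cap contact:** The fingers closed right through the amber cap's space without any contact, so gripping by the cap was not an option.
- **Red bottle:** My first grip on it was only on the sloping shoulder (32 mm instead of 37 mm). I set it back down and regripped on the body before carrying it.

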